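Clamp a gel tray in the casting stand with its winged cam knob

TASK

Get the gel casting stand ready for pouring: back the winged cam knob right off (anticlockwise) so that the sliding end dam draws clear, set the frosted gel tray flat in the bed between the two end dams, then turn the knob clockwise fully home so that the dam seals the tray's end. Leave the comb hanging in its rest beside the knob, do not disturb the bottle, jar, dish and vial standing about, and let go of everything at the end.

Things in the scene. Friction and masses are not known exactly. Their poses are not given: they have to be found in the camera images.
- bed (a point): Where the clamped tray's centre lies, on the bed floor of the white casting stand, 14 mm above the worktop. x runs from the knob end to the fixed dam, y left, z up. Backed off, the bed has 6.5 mm lengthwise play: the tray centre may be lowered in at x = -6.5 to 0 mm (aim for -3); the dam then pushes it to 0. Knob home, the tray does not fit. Stand: 210 x 112 mm, centre at x = -40, fixed.
- fixed_dam (a point): Top centre of the fixed end dam, an upright white plate 8 mm thick, 78 mm wide, top 30 mm above the bed floor, its black seal's face at bed x = +50 mm. Four low corner guides (bed x = -47 to -29 and +29 to +47 mm, 10 mm high, sloped inside) centre the tray across with 1.6 mm play a side; between them both long sides of the tray are free for fingers down to the floor.
- dam: The white sliding dam, 62 mm wide, 8 mm thick, top 36 mm above the bed floor; origin on the floor at mid thickness, axes as the bed's. The knob's cam moves it 8 mm along bed x. 12 mm high slide ways flank it at bed y = +-36 mm. Its back (-x face) stands 30 mm from the knob axis when backed off, 38 mm when home; its top is level with the tops of the wings.
- dam_seal: Black sealing strip, 60 x 27 mm, 3 mm thick, on the front of the sliding dam; origin at its lower edge, mid thickness; axes as the bed's. Its face is at bed x = -56.5 mm backed off and -48.5 mm home without a tray. It is sprung (4 N/mm): with the tray in and the knob home it is pressed in by 1.5 mm and pushes with about 6 N.
- knob_grip (a point): On the vertical axis of the black winged knob, half-way up the wings, 38.5 mm above the worktop, at bed x = -97.5 mm, y = 0. Its frame turns with the knob: x along the wings, y across, z up. Blade 52 mm from ear to ear, 7 mm thick, ears 27.5 to 49.5 mm above the worktop, dipping to 43 mm between the ears; hub and cam disc fill the space below 27 mm. Open fingers only a little here: 30 mm are free round the axis.
- cam_knob (a joint): Angle of the winged knob (rad): 0 = fully home (clamped, wings parallel to the dams), growing anticlockwise seen from above to 2.6 = fully backed off; hard stops at both ends. Starts between 0 and 0.9, stays where it is left, takes about 0.1 N m to turn.
- tray_center (a point): Centre (12 mm above the underside) of the loose frosted gel tray, an open-ended U, 100 mm (x) by 60 mm (y) by 24 mm high: floor 4 mm thick, two long side walls 5 mm thick along x with comb notches 5 mm wide, 6 mm deep in their tops at x = 0 and +-39.5 mm. z up. Either end may face the knob. Lies flat on the worktop at first; grasp it across its 60 mm width near the middle.
- gel_tray: The same frosted tray, 65 to 130 g; origin at the centre of its underside, axes as for tray_center.
- comb_center (a point): Centre of the top bar of the white comb, which hangs in two forked posts to the left (+y) of the knob: bar 72 (x) x 8 x 10 mm high, 34 to 44 mm above the worktop, inner face 34 mm from the knob axis; the posts' inner face is 31.5 mm from it, their tops 34 mm above the worktop. Loose, 30 g; leave it hanging.
- wash_bottle_center (a point): Squeeze wash bottle, 181 mm high with its spout, standing to the right (-y) of the stand; body 77 mm across, its axis 14 mm in +y of this point, which is 80 mm above its underside; all of it lies within 60 mm of this point in plan. Leave it.
- stain_jar_center (a point): Small jar, 60 mm across and 76 mm high, standing to the right of the knob; this point is on its axis, 35 mm above its underside. Leave it.
- petri_dish_center (a point): Covered clear dish, 57 mm across and 14 mm high, lying on the worktop at the +y side of the tray, its rim at least 36 mm from the tray; point at its centre. Leave it.
- tall_vial_center (a point): Glass vial with a black cap, 22 mm across and 96 mm high, standing at the -y side of the tray, at least 44 mm from it; this point is on its axis, 45 mm above its underside. Leave it.
Mind the look-alikes: they are no part of the job. Of the things that look like the part that bears bed, the larger one is meant.

How it is judged (in metres and radians):
On the way, in this order (a step that is already met when the one before it is completed fails the run):
1. the winged knob is backed off (at least 2.3 of its 2.6 rad) (value of joint cam_knob above 2.3 rad), for 0.2 s.
2. the tray lies flat in the bed, between the dams and the corner guides, with the knob still backed off (x of tray_center in the frame of bed between -0.0085 and 0.003 m and y of tray_center in the frame of bed between -0.0035 and 0.0035 m and z of tray_center in the frame of bed between 0.009 and 0.0145 m and angle between the x axis of tray_center and the x axis of bed, either way round below 0.07 rad and value of joint cam_knob above 2.1 rad), for 0.2 s.
At the end, for the whole second after the job is handed in: The knob is home (within 0.25 rad of its stop), the dam's seal presses on the tray with more than 2 N, the tray is at rest flat in the bed (within 3 mm along and 3.5 mm across of the bed's centre, within 4 degrees), and the comb still hangs in its rest (value of joint cam_knob below 0.25 rad and contact force between dam_seal and gel_tray above 2 N and x of tray_center in the frame of bed between -0.003 and 0.003 m and y of tray_center in the frame of bed between -0.0035 and 0.0035 m and z of tray_center in the frame of bed between 0.009 and 0.0145 m and angle between the x axis of tray_center and the x axis of bed, either way round below 0.07 rad and linear speed of gel_tray below 0.02 m/s and distance between comb_center and knob_grip below 0.05 m and angle between comb_center's own z axis and vertical below 0.25 rad); the robot touches nothing.
It fails at once if the comb is knocked out of place in its rest (more than 12 mm) (distance of comb_center from where it was at the start of the episode above 0.012 m).
It fails at once if the bottle, jar, dish or vial is pushed or tipped (its centre moves more than 20 mm) (distance of any of wash_bottle_center, stain_jar_center, petri_dish_center, tall_vial_center from where it was at the start of the episode above 0.02 m).
It also fails if it takes over 72 s, if anything falls off the work surface, if the arm or the gripper's body presses on something with over 40 N, if the wrist force passes 120 N, or if a joint passes its speed limit or range.

ROBOT

A 6-joint arm with a two-finger parallel gripper is mounted at the origin on a cart in front of the work surface, level with it; the furniture and walls round the work are solid. World frame = base frame: x ahead of the robot, y to its left, z up, the work surface at z = 0. Lengths are in mm, angles in rad, forces in N, time in s.
With the tool pointing down it reaches from about 350 to 875 mm from the base axis. Payload 4.2 kg.
Tool frame: the origin (TCP) lies at the very end of the fingers, on their centre line; the grasp point (between the pads) lies arm.grip_point_offset behind it (arm.grip_point_offset is the distance from the TCP to the grasp point, in mm); z points along the fingers, y is the line along which they close (so a half turn about z gives the same grasp; the last joint's range is limited). The gripper opens to 85 mm and grips with 20 to 120 N. Pads are 22 mm wide; open, the fingers measure 114 mm over their backs; the gripper's body (76 mm by 85 mm) begins 54 mm behind the grasp point. The pads swing forward as they close: fully open they stand 13 mm farther back than shut.
Start: joints at [-1.025, 0.385, 0.008, 0, -1.194, -0.259], TCP at [176.819, -599.445, 231.312] pointing down, gripper open.
Joint ranges: [-3.14, 3.14], [-1.21, 2.06], [-1.07, 1.41], [-3.16, 2.05], [-2.99, -0.16], [-3.1, 3.1]. Speed limits (rad/s): [2.79, 2.79, 3.14, 3.14, 3.14, 3.14].

INTERFACE

Orientations are given as a unit quaternion [x, y, z, w].
In Python, from bench import arm, cams, ticket gives the robot as it stands.
- The arm moves only by the tool servo_tool, never from a script. Its argument "commands" is a list that holds one entry, the list of rows, each a list of 7 numbers: the closure in counts, from 0 (fully open) to 255 (shut), then the shift along the tool's x, y, z in m, then the turn, a rotation vector about the tool's x, y, z in degrees. In form: [[[grip, x, y, z, ax, ay, az], ...]]. A call has 1 to 10 rows; each row shifts and turns the commanded pose from where the row before left it, along the tool's axes as they then stand; what a row does not reach is not made up. A row lasts 1/12 s, in which the tool goes at most 41.7 mm and 7.16 degrees, less where a joint would pass 70% of its speed; a pose out of reach is approached as far as the arm can. A call with a gripper value outside its range is refused whole. The fingers move at their own pace and stop on an object; the grip force is fixed at half the most. Time passes only in rows, so rows that do not move let the fingers close. It gives the time, the measured TCP pose, the force, the opening and the grip force at its end, in the units of the state.
- arm.read_state(): the state, without advancing time (a new reading comes with each control period).
- cams.get_image(name): name is "side" or "top" or "wrist"; returns a dict with "frame" (480x640x3 uint8, blue, green, red), "K" (3x3 intrinsics, pixels), "T" (4x4, takes a point from camera to world coordinates). Camera axes: x right, y up, looking along -z (the intrinsics and any distortion apply to the point x, -y, -z); pixel columns grow to the right and rows downward; lengths in mm; the calibration is good to about 2 mm. A picture is of the moment at which its call begins. There is no depth.
- ticket.job_done(): hands the job in; it is judged then, once.
The state is a dict: "clock": time; "joints": joint angles; "joint_vel": joint speeds; "joint_efforts": joint torques, N m; "position": TCP position; "ee_rot": TCP orientation; "contact_force": force on the tool from outside, world axes, zero at the start; "wrist_torque": the same for the moment, N m; "gripper_width": finger opening in mm; "grasp_force": force on a finger pad.
Only numpy, scipy, OpenCV 4.12 (cv2) and the standard library are available. Lean on these libraries where they do the work, as an engineer would, in place of code of your own. Each camera call takes 0.05 s, during which the arm holds its last target. There are 200 camera calls.

## Working session

There is one attempt and no reset: what is moved stays moved. The work goes in short steps, Python scripts to look and compute and a tool call to move; the robot and the scene stay as the last step left them, time stands still between calls to the robot, and variables do not carry over. Pictures are saved under pics/ and viewed, at most 10 in all, crops included, and the job is handed in when it is done.

Besides the shell and the picture viewer there is one more tool, called after ">>>" as name([rows], argument=value, ...), one row to a line, values as JSON. servo_tool: Moves the arm, as the interface text tells. Its arguments: {"type":"object","properties":{"commands":{"type":"array","items":{"type":"array","items":{"type":"array","items":{"type":"number"}}}}},"required":["commands"]}

```bash
mkdir -p pics; python3 - <<'E'
from bench import arm,cams
import cv2
print(arm.read_state(),arm.grip_point_offset)
for n in("top","side"):
    d=cams.get_image(n);cv2.imwrite(f"pics/{n}0.png",d["frame"]);print(n,d["K"],d["T"], [k for k in d])
E
```

```text
{'clock': 0.0, 'joints': array([-1.02537194e+00,  3.85555389e-01,  6.60001736e-03, -4.78122150e-04,
       -1.19400774e+00, -2.58572890e-01]), 'joint_vel': array([ 1.57401127e-04,  7.02708946e-04,  1.02543756e-04,  2.51693077e-05,
        3.19214281e-04, -6.02757409e-04]), 'joint_efforts': array([ 7.16952254e-04, -3.92284584e+01,  1.88399273e+01,  4.18618485e+00,
       -4.65599354e-03, -1.21786681e-05]), 'position': array([ 176.65839198, -598.89277536,  230.21529475]), 'ee_rot': array([-1.42847137e-01,  9.89744145e-01,  1.08396269e-03, -2.19404526e-04]), 'contact_force': array([-0.25936883, -0.57569555, -0.66627509]), 'wrist_torque': array([-0.00936117,  0.02440858, -0.04436832]), 'grasp_force': 0.0, 'gripper_width': 85.25654970497587} 18.700000000000003
top [[529.12599153   0.         312.94524819]
 [  0.         529.12599153 236.42170106]
 [  0.           0.           1.        ]] [[-1.40243315e-02  9.96957601e-01 -7.66737228e-02  4.04090609e+02]
 [-9.99895818e-01 -1.42449481e-02 -2.33116231e-03 -1.91766389e+01]
 [-3.41628319e-03  7.66330418e-02  9.97053512e-01  1.38407199e+03]
 [ 0.00000000e+00  0.00000000e+00  0.00000000e+00  1.00000000e+00]] ['frame', 'K', 'T']
side [[545.92234762   0.         319.77027725]
 [  0.         545.92234762 239.05976611]
 [  0.           0.           1.        ]] [[-9.92549978e-01  3.97364322e-02 -1.15176201e-01  3.62588987e+02]
 [-1.21398044e-01 -4.02820934e-01  9.07192268e-01  1.17315296e+03]
 [-1.03468007e-02  9.14415831e-01  4.04643834e-01  5.97650533e+02]
 [ 0.00000000e+00  0.00000000e+00  0.00000000e+00  1.00000000e+00]] ['frame', 'K', 'T']
```

View pics/top0.png

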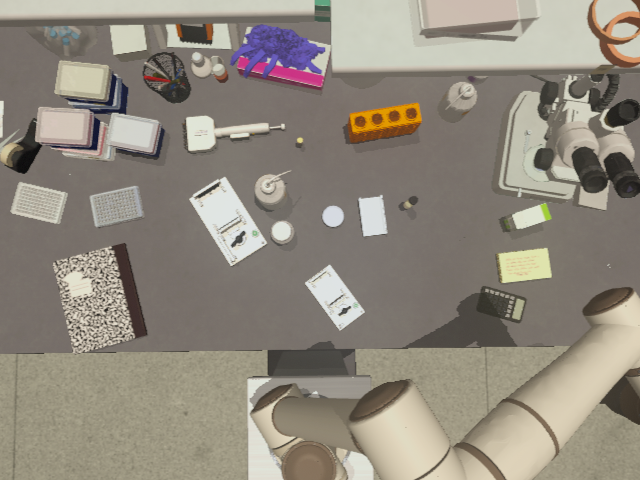

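View pics/side0.png

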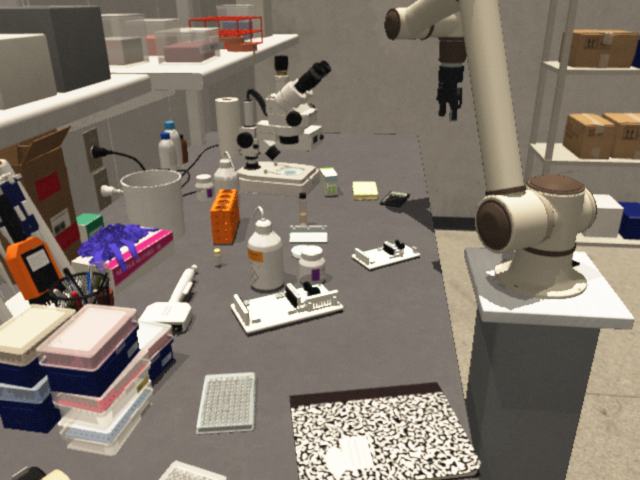

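The top view shows the larger stand centred at about (228,221), with its knob at (240,240) and the fixed dam at (207,187). The tray is at (372,216), the dish at (333,216), the vial at (407,203), the bottle at (270,192) and the jar at (283,232). The smaller stand at (335,297) is the look-alike.

```bash
cat > h.py <<'E'
import numpy as np,cv2
from scipy.spatial.transform import Rotation as R
from bench import arm,cams
def shot(n,f=None):
    d=cams.get_image(n)
    if f: cv2.imwrite(f,d["frame"])
    return d
def ray(d,px,z):
    px=np.atleast_2d(np.array(px,float));K,T=d["K"],np.array(d["T"])
    v=np.c_[(px[:,0]-K[0,2])/K[0,0],-(px[:,1]-K[1,2])/K[1,1],-np.ones(len(px))]@T[:3,:3].T
    o=T[:3,3];return o+v*((z-o[2])/v[:,2])[:,None]
def proj(d,P):
    K,T=d["K"],np.array(d["T"]);c=(np.atleast_2d(P)-T[:3,3])@T[:3,:3]
    return np.c_[K[0,2]-K[0,0]*c[:,0]/c[:,2],K[1,2]+K[1,1]*c[:,1]/c[:,2]]
def tool(): 
    s=arm.read_state();return s,R.from_quat(s["ee_rot"])
def togo(p,yaw):
    """remaining move to TCP p with tool y axis at world angle yaw (mod pi), pointing down"""
    s,r=tool();y=np.array([np.cos(yaw),np.sin(yaw),0]);z=np.array([0,0,-1.])
    best=min((R.from_matrix(np.c_[np.cross(k*y,z),k*y,z]) for k in(1,-1)),key=lambda q:(r.inv()*q).magnitude())
    dr=(r.inv()*best).as_rotvec(degrees=True)
    print("shift tool mm",(r.inv().apply(np.array(p)-s["position"])).round(1),"turn deg",dr.round(2),"j6",s["joints"][5].round(2),"t",s["clock"].round(2))
E
python3 - <<'E'
from h import *
d=shot("top")
hsv=cv2.cvtColor(d["frame"],cv2.COLOR_BGR2HSV)
m=((hsv[...,2]>150)&(hsv[...,1]<60)).astype(np.uint8)
n,l,st,c=cv2.connectedComponentsWithStats(m)
for i in range(1,n):
    if 100<st[i,4]<5000 and 170<c[i][0]<430 and 160<c[i][1]<340:
        q=cv2.minAreaRect(np.argwhere(l==i)[:,::-1].astype(np.float32))
        print(st[i],q,ray(d,q[0],10).round(1),ray(d,cv2.boxPoints(q),10).round(0).tolist())
for nm,p,z in(("knob",(240,240),40),("fdam",(207,187),44),("jar",(283,232),76),("dish",(333,216),14),("vial",(407,203),90)):print(nm,ray(d,p,z).round(0))
f=d["frame"];cv2.imwrite("pics/crop1.png",np.hstack([cv2.resize(f[165:275,180:300],None,fx=3.3,fy=3.3,interpolation=3),cv2.resize(f[165:275,320:440],None,fx=3.3,fy=3.3,interpolation=3)]))
w=shot("wrist","pics/w0.png");s,r=tool();print(r.as_matrix().T@(w["T"][:3,3]-s["position"]),r.as_matrix().T@w["T"][:3,:3],w["K"])
E
```

```text
[255 171  36  32 662] ((273.4205322265625, 187.6369171142578), (28.58026123046875, 37.72792434692383), 81.46923065185547) [[639.6  85.9  10. ]] [[670.0, 140.0, 10.0], [684.0, 42.0, 10.0], [609.0, 32.0, 10.0], [595.0, 130.0, 10.0]]
[ 189  177   78   89 3268] ((227.2661895751953, 220.12867736816406), (81.5517807006836, 43.56532669067383), 57.80426788330078) [[555.6 207.2  10. ]] [[618.0, 312.0, 10.0], [678.0, 216.0, 10.0], [494.0, 103.0, 10.0], [435.0, 199.0, 10.0]]
[358 195  30  42 951] ((372.5458679199219, 215.09390258789062), (39.18654251098633, 24.846776962280273), 82.40535736083984) [[ 563.4 -172.4   10. ]] [[611.0, -134.0, 10.0], [619.0, -199.0, 10.0], [516.0, -210.0, 10.0], [509.0, -146.0, 10.0]]
[322 206  22  21 371] ((332.5, 216.0), (20.0, 21.0), 90.0) [[562.5 -67.8  10. ]] [[589.0, -41.0, 10.0], [588.0, -96.0, 10.0], [536.0, -95.0, 10.0], [537.0, -40.0, 10.0]]
[271 221  23  23 404] ((282.0, 232.0), (22.0, 22.0), 90.0) [[522.5  64.5  10. ]] [[552.0, 93.0, 10.0], [551.0, 36.0, 10.0], [493.0, 36.0, 10.0], [494.0, 93.0, 10.0]]
[ 305  265   60   66 1840] ((334.41998291015625, 297.0599670410156), (59.799991607666016, 32.19999694824219), 53.13010025024414) [[352.  -69.2  10. ]] [[390.0, 10.0, 10.0], [439.0, -58.0, 10.0], [314.0, -148.0, 10.0], [266.0, -81.0, 10.0]]
knob [[501. 170.  40.]]
fdam [[638. 253.  44.]]
jar [[517.  58.  76.]]
dish [[562. -69.  14.]]
vial [[ 583. -249.   90.]]
[ 6.98588149e+01  1.56673704e-02 -1.42350468e+02] [[ 3.99661168e-04  9.61672267e-01  2.74201188e-01]
 [ 9.99999914e-01 -3.54876011e-04 -2.12933853e-04]
 [-1.07465157e-04  2.74201249e-01 -9.61672326e-01]] [[335.75330054   0.         320.36407986]
 [  0.         335.75330054 235.17175411]
 [  0.           0.           1.        ]]
```

View pics/crop1.png

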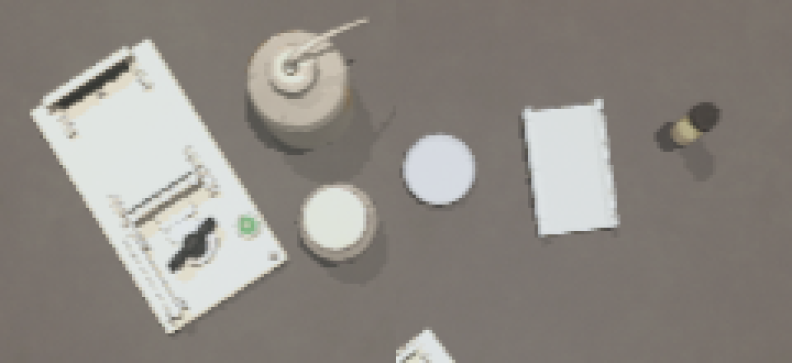

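The crops show the stand's long axis at about 32° and the wings at about -42° (knob about 0.3 rad). The tray lies at about 7°. I'm moving over the tray first for a wrist view.

>>> servo_tool([
  [[0,-0.031,0.019,0,0,0,0],[0,-0.031,0.019,0,0,0,0],[0,-0.031,0.019,0,0,0,0],[0,-0.031,0.019,0,0,0,0],[0,-0.031,0.019,0,0,0,0],[0,-0.031,0.019,0,0,0,0],[0,-0.031,0.019,0,0,0,0],[0,-0.031,0.019,0,0,0,0],[0,-0.031,0.019,0,0,0,0]],
])

```text
clock: 0.95
position: [396.8, -354.9, 231.3]
ee_rot: [-0.143, 0.99, 0.0, 0.0]
contact_force: [-0.5, -1.3, -0.6]
gripper_width: 85.2
grasp_force: 0.0
```

>>> servo_tool([
  [[0,-0.031,0.019,0,0,0,0],[0,-0.031,0.019,0,0,0,0],[0,-0.031,0.019,0,0,0,0],[0,-0.031,0.019,0,0,0,0],[0,-0.031,0.019,0,0,0,0],[0,-0.031,0.019,0,0,0,0],[0,-0.031,0.019,0,0,0,0],[0,0,0,0,0,0,5],[0,0,0,0,0,0,5],[0,0,0,0,0,0,0]],
])

```text
clock: 1.78
position: [566.8, -166.7, 230.8]
ee_rot: [-0.056, 0.998, 0.0, -0.001]
contact_force: [-0.3, 0.3, -0.1]
gripper_width: 85.3
grasp_force: 0.0
```

```bash
python3 - <<'E'
from h import *
d=shot("wrist","pics/w1.png")
togo([563,-172,100],np.radians(96.7))
hsv=cv2.cvtColor(d["frame"],cv2.COLOR_BGR2HSV)
m=((hsv[...,2]>150)&(hsv[...,1]<60)).astype(np.uint8)
n,l,st,c=cv2.connectedComponentsWithStats(m)
for i in range(1,n):
    if 800<st[i,4]<80000:
        q=cv2.minAreaRect(np.argwhere(l==i)[:,::-1].astype(np.float32))
        b=ray(d,cv2.boxPoints(q),24);print(st[i],np.round(q[0]),ray(d,q[0],24).round(1),b[:,:2].round(1).tolist())
E
```

```text
Traceback (most recent call last):
  File "h.py", line 22, in togo
    print("shift tool mm",(r.inv().apply(np.array(p)-s["position"])).round(1),"turn deg",dr.round(2),"j6",s["joints"][5].round(2),"t",s["clock"].round(2))
                                                                                                                                      ^^^^^^^^^^^^^^^^
AttributeError: 'float' object has no attribute 'round'
```

View pics/w1.png

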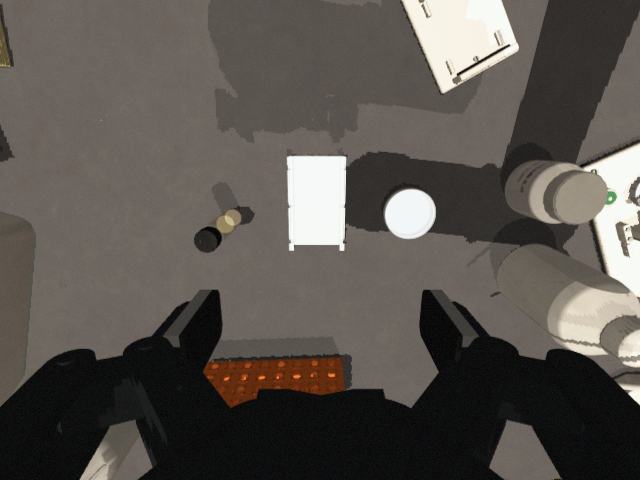

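The tray spans roughly px (288–347, 155–250). The dish is at (410,213) and the vial at (225,225).

```bash
sed -i 's/s\["clock"\].round(2)/s["clock"]/' h.py; python3 - <<'E'
from h import *
d=shot("wrist")
togo([563,-172,100],np.radians(96.7))
hsv=cv2.cvtColor(d["frame"],cv2.COLOR_BGR2HSV)
m=((hsv[...,2]>150)&(hsv[...,1]<60)).astype(np.uint8)
n,l,st,c=cv2.connectedComponentsWithStats(m)
for i in range(1,n):
    if 800<st[i,4]<80000:
        q=cv2.minAreaRect(np.argwhere(l==i)[:,::-1].astype(np.float32))
        for z in (0,24):
            b=ray(d,cv2.boxPoints(q),z);print(st[i],np.round(q[0]),ray(d,q[0],z).round(1),b[:,:2].round(1).tolist())
E
```

```text
shift tool mm [  3.8  -4.1 131.1] turn deg [ 0.01 -0.03 -0.14] j6 -1.44 t 1.8833
[ 403    0  117   94 6831] [464.  29.] [[377.1 -46.4   0. ]] [[359.8, -111.7], [321.8, -38.2], [395.2, 21.6], [437.9, -55.4]]
[ 403    0  117   94 6831] [464.  29.] [[384.8 -54.7  24. ]] [[368.6, -115.7], [333.1, -47.0], [401.8, 9.0], [441.7, -63.1]]
[  530   145   110   201 10556] [584. 245.] [[579.3 144.2   0. ]] [[476.9, 49.0], [463.4, 165.4], [700.8, 257.1], [716.7, 119.1]]
[  530   145   110   201 10556] [584. 245.] [[574.  123.7  24. ]] [[478.2, 34.6], [465.6, 143.5], [687.7, 229.3], [702.6, 100.2]]
[ 287  156   60   95 5162] [316. 203.] [[ 565.9 -171.8    0. ]] [[518.3, -209.3], [511.0, -145.8], [617.3, -131.2], [625.2, -199.9]]
[ 287  156   60   95 5162] [316. 203.] [[ 561.5 -172.    24. ]] [[517.0, -207.1], [510.1, -147.6], [609.6, -134.0], [617.0, -198.3]]
[ 385  190   51   50 2019] [410. 214.] [[566.8 -64.7   0. ]] [[542.6, -97.6], [536.2, -42.3], [592.1, -30.5], [598.8, -88.1]]
[ 385  190   51   50 2019] [410. 214.] [[562.4 -71.8  24. ]] [[539.7, -102.6], [533.7, -50.8], [586.0, -39.8], [592.3, -93.7]]
```

```bash
python3 - <<'E'
from h import *
print(arm.read_state()["joints"])
togo([500,190,240],np.radians(47)); togo([500,190,240],np.radians(122))
E
```

```text
[-1.36356461e-02  3.26861815e-01 -7.97362745e-02 -9.53266444e-05
 -1.16475303e+00 -1.44261923e+00]
shift tool mm [ 25.1 362.8  -8.9] turn deg [-0.000e+00 -3.000e-02  4.956e+01] j6 -1.44 t 1.8833
shift tool mm [ 25.1 362.8  -8.9] turn deg [ 2.000e-02 -3.000e-02 -2.544e+01] j6 -1.44 t 1.8833
```

>>> servo_tool([
  [[0,0.0025,0.036,0,0,0,0],[0,0.0025,0.036,0,0,0,0],[0,0.0025,0.036,0,0,0,0],[0,0.0025,0.036,0,0,0,0],[0,0.0025,0.036,0,0,0,0],[0,0.0025,0.036,0,0,0,0],[0,0.0025,0.036,0,0,0,0],[0,0.0025,0.036,0,0,0,0],[0,0.0025,0.036,0,0,0,0],[0,0.0025,0.036,0,0,0,0]],
])

```text
clock: 2.72
position: [500.8, 188.4, 231.7]
ee_rot: [-0.057, 0.998, 0.0, 0.0]
contact_force: [0.6, 0.1, 0.4]
gripper_width: 85.3
grasp_force: 0.0
```

>>> servo_tool([
  [[100,0,0,0,0,0,-7],[100,0,0,0,0,0,-7],[100,0,0,0,0,0,-7],[150,0,0,0,0,0,-7],[150,0,0,0,0,0,-7],[150,0,0,0,0,0,-7],[185,0,0,0,0,0,-7],[185,0,0,0,0,0,-7],[185,0,0,0,0,0,-7],[185,0,0,0,0,0,-7]],
])

```text
clock: 3.55
position: [501.4, 186.7, 231.5]
ee_rot: [-0.621, 0.784, 0.0, 0.0]
contact_force: [0.4, -0.7, 1.1]
gripper_width: 23.8
grasp_force: 0.0
```

>>> servo_tool([
  [[185,0,0,0,0,0,-7],[185,0,0,0,0,0,-7],[185,0,0,0,0,0,-7],[185,0,0,0,0,0,-7],[185,0,0,0,0,0,-7],[185,0,0,0,0,0,-7],[185,0,0,0,0,0,-7],[185,0,0,0,0,0,-7],[185,0,0,0,0,0,-5],[185,0,0,0,0,0,0]],
])

```text
clock: 4.38
position: [501.4, 186.7, 231.5]
ee_rot: [0.932, -0.362, 0.0, -0.0]
contact_force: [0.3, 0.6, -0.9]
gripper_width: 23.4
grasp_force: 0.0
```

```bash
python3 - <<'E'
from h import *
d=shot("wrist","pics/w2.png")
togo([503,174,100],np.radians(48));print(arm.read_state()["joints"].round(2))
E
```

```text
shift tool mm [  9.9   8.4 131.4] turn deg [-0.01  0.   -0.65] j6 0.17 t 4.4333
[ 0.66  0.23 -0.21 -0.   -1.13  0.17]
```

View pics/w2.png

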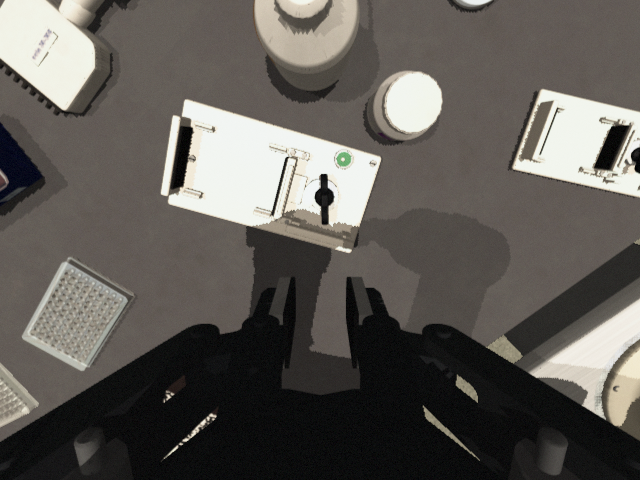

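The wrist view shows the knob at (323,198) with its wings nearly vertical, the sliding dam at (293,185), the fixed dam at (180,160) and the comb in shadow near (320,228).

```bash
python3 - <<'E'
from h import *
d=shot("wrist");f=d["frame"];g=f.max(2)
m=np.zeros_like(g);m[165:232,305:345]=(g[165:232,305:345]<45)
n,l,st,c=cv2.connectedComponentsWithStats(m);i=1+st[1:,4].argmax();pts=np.argwhere(l==i)[:,::-1].astype(np.float32)
q=cv2.minAreaRect(pts);print(st[i],q)
b=cv2.boxPoints(q);e=ray(d,b,49.5);print(e.round(1).tolist(),ray(d,q[0],46).round(1))
v,cx=cv2.fitLine(pts,cv2.DIST_L2,0,.01,.01).ravel()[:2],0
w=ray(d,[q[0]+20*v,q[0]-20*v],47);w=w[0]-w[1];print("wing yaw",np.degrees(np.arctan2(w[1],w[0]))%180)
hsv=cv2.cvtColor(f,cv2.COLOR_BGR2HSV)
def edge(p0,p1,z,inn):
    # subpixel edge by max gradient along normal
    p0,p1=np.array(p0,float),np.array(p1,float);t=(p1-p0)/np.linalg.norm(p1-p0);nn=np.array([-t[1],t[0]]);o=[]
    G=cv2.GaussianBlur(g.astype(np.float32),(3,3),0);s=np.arange(-9,9.1,.5)
    for a in np.linspace(.05,.95,40):
        P=p0+a*(p1-p0)+s[:,None]*nn
        val=cv2.remap(G,P[:,:1].astype(np.float32),P[:,1:].astype(np.float32),1).ravel()
        k=np.abs(np.gradient(val)).argmax();o.append(P[k])
    L=cv2.fitLine(np.array(o,np.float32),cv2.DIST_HUBER,0,.01,.01).ravel()
    x=ray(d,[L[2:]+60*L[:2],L[2:]-60*L[:2]],z)[:,:2];dd=x[0]-x[1];print("edge",L.round(2),"yaw",np.degrees(np.arctan2(dd[1],dd[0]))%180,"pts",x.round(1).tolist())
    return x
for z in (0,14):
    edge((190,101),(381,158),z,0);edge((175,206),(300,238),z,0);edge((380,165),(353,250),z,0)
T=f[60:280,140:400];cv2.imwrite("pics/c2.png",cv2.resize(T,None,fx=3,fy=3*.9,interpolation=2)[:600])
jar=ray(d,(412,101),76);print("jar",jar,"bottle?",ray(d,(302,5),120))
E
```

```text
[315 174  18  50 455] ((323.5, 198.5), (49.0, 17.0), 90.0)
[[532.3, 164.8, 49.5], [521.3, 152.9, 49.5], [485.5, 185.2, 49.5], [497.0, 197.6, 49.5]] [[508.9 175.2  46. ]]
wing yaw 139.12082183292986
edge [  0.96   0.28 279.64 126.6 ] yaw 31.74078888502197 pts [[536.8, 129.0], [643.7, 195.1]]
edge [  0.97   0.26 226.36 219.87] yaw 31.895224045431547 pts [[501.9, 242.5], [616.3, 313.7]]
edge [ 3.0000e-01 -9.5000e-01  3.6787e+02  1.9822e+02] yaw 121.94581488030116 pts [[503.2, 88.9], [431.9, 203.2]]
edge [  0.96   0.28 279.64 126.6 ] yaw 31.74078888502197 pts [[537.4, 129.4], [640.3, 193.0]]
edge [  0.97   0.26 226.36 219.87] yaw 31.895224045431576 pts [[503.8, 238.6], [613.9, 307.2]]
edge [ 3.0000e-01 -9.5000e-01  3.6787e+02  1.9822e+02] yaw 121.94581488030119 pts [[505.1, 90.7], [436.5, 200.8]]
jar [[523.37143811  62.94117401  76.        ]] bottle? [[623.06176383  90.84205227 120.        ]]
```

View pics/c2.png

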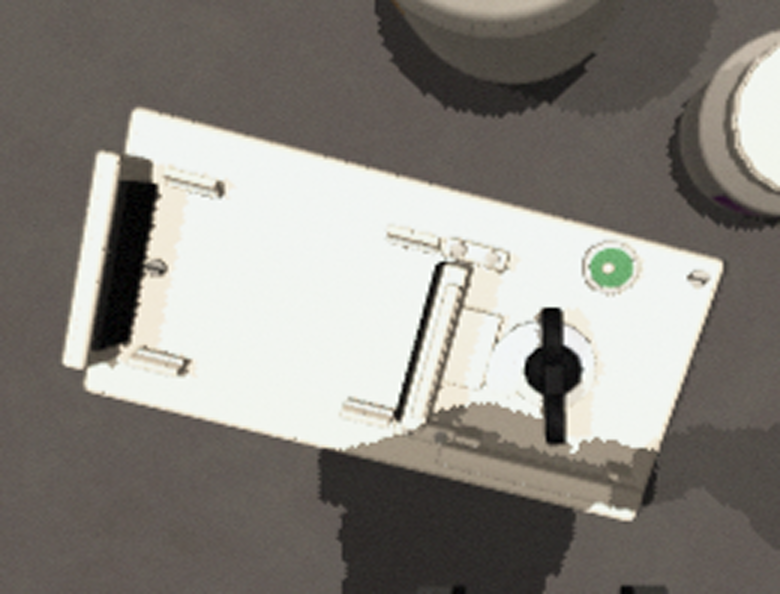

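>>> servo_tool([
  [[185,0.0124,0.0038,0,0,0,-1.7],[185,0,0,0.03,0,0,0],[185,0,0,0.03,0,0,0],[185,0,0,0.03,0,0,0],[185,0,0,0.03,0,0,0],[185,0,0,0.02,0,0,0],[185,0,0,0.02,0,0,0],[185,0,0,0,0,0,0]],
])

```text
clock: 5.15
position: [505.4, 174.4, 67.4]
ee_rot: [0.937, -0.35, -0.003, 0.003]
contact_force: [-0.1, -0.6, -0.1]
gripper_width: 23.4
grasp_force: 0.0
```

```bash
python3 - <<'E'
from h import *
d=shot("wrist","pics/w3.png")
togo([508,175.7,31],np.radians(49.1))
print(proj(d,[[508,175.7,49.5],[508+26*.756,175.7-26*.655,49.5],[508-26*.756,175.7+26*.655,49.5]]))
E
```

```text
shift tool mm [ 0.6 -1.3 38.6] turn deg [ 0.27  0.07 -0.04] j6 0.22 t 5.2
[[314.48784206 277.48362561]
 [314.16299891 228.78110216]
 [314.78662851 322.27956556]]
```

View pics/w3.png

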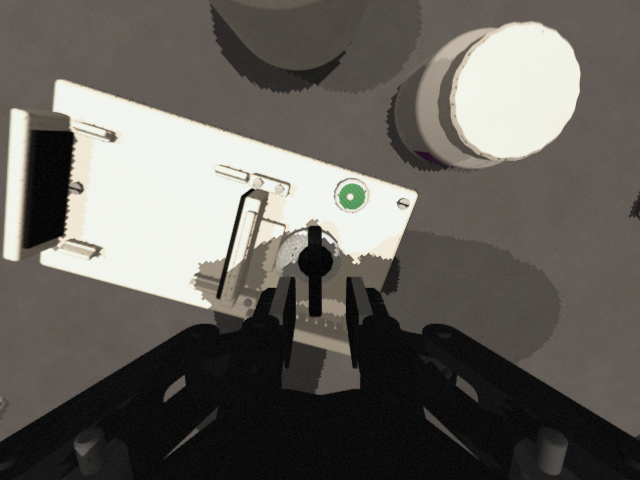

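The wings show at (315, 228–315), centred between the finger tips and matching the projection. Descending now.

>>> servo_tool([
  [[185,0,0,0.012,0,0,0],[185,0.0006,-0.001,0.012,0,0,0],[185,0,0,0.008,0,0,0],[185,0,0,0.005,0,0,0],[185,0,0,0,0,0,0],[185,0,0,0,0,0,0],[185,0,0,0,0,0,0]],
])

```text
clock: 5.78
position: [509.6, 176.9, 35.2]
ee_rot: [0.937, -0.349, 0.001, -0.001]
contact_force: [0.2, 0.4, 0.3]
gripper_width: 23.0
grasp_force: 0.0
```

>>> servo_tool([
  [[240,0,0,0,0,0,0],[255,0,0,0,0,0,0],[255,0,0,0,0,0,0],[255,0,0,0,0,0,0],[255,0,0,0,0,0,0],[255,0,0,0,0,0,0]],
])

```text
clock: 6.28
position: [508.4, 175.6, 35.2]
ee_rot: [0.937, -0.349, -0.0, 0.001]
contact_force: [-3.1, -2.4, 5.3]
gripper_width: 5.1
grasp_force: 61.6
```

```bash
python3 - <<'E'
from h import *
togo([508,175.7,31],np.radians(49.1));print(arm.read_state())
E
```

```text
shift tool mm [-0.3  0.2  4.2] turn deg [0.12 0.01 0.03] j6 0.22 t 6.2833
{'clock': 6.2833, 'joints': array([ 6.34485768e-01,  4.66803301e-01, -4.40280245e-01,  5.88099101e-04,
       -6.65739823e-01,  2.22533279e-01]), 'joint_vel': array([-0.00089673, -0.00144211, -0.00032246,  0.00136578,  0.00094898,
       -0.0002333 ]), 'joint_efforts': array([ 9.23973452e-01, -3.46390593e+01,  1.31949395e+01,  2.53732592e+00,
        9.55501422e-01, -3.82101673e-03]), 'position': array([508.38306421, 175.62316108,  35.16444941]), 'ee_rot': array([ 9.37068679e-01, -3.49143568e-01, -4.03166550e-04,  9.47407973e-04]), 'contact_force': array([-3.08901668, -2.41065089,  5.30816143]), 'wrist_torque': array([-0.75438082,  0.6298528 ,  0.01124049]), 'grasp_force': 61.57648801803589, 'gripper_width': 5.067529028208446}
```

>>> servo_tool([
  [[255,0,0,0,0,0,-3],[255,0,0,0,0,0,-6],[255,0,0,0,0,0,-6],[255,0,0,0,0,0,-6],[255,0,0,0,0,0,-6],[255,0,0,0,0,0,-6],[255,0,0,0,0,0,-6],[255,0,0,0,0,0,-6],[255,0,0,0,0,0,-6],[255,0,0,0,0,0,-6]],
])

```text
clock: 7.12
position: [508.6, 176.7, 35.2]
ee_rot: [0.99, 0.143, -0.0, -0.0]
contact_force: [-3.0, 1.2, 4.9]
gripper_width: 5.0
grasp_force: 61.5
```

>>> servo_tool([
  [[255,0,0,0,0,0,-6],[255,0,0,0,0,0,-6],[255,0,0,0,0,0,-6],[255,0,0,0,0,0,-6],[255,0,0,0,0,0,-6],[255,0,0,0,0,0,-6],[255,0,0,0,0,0,-6],[255,0,0,0,0,0,-6],[255,0,0,0,0,0,-6],[255,0,0,0,0,0,-6]],
])

```text
clock: 7.95
position: [507.8, 177.5, 35.2]
ee_rot: [0.786, 0.618, -0.0, -0.001]
contact_force: [-7.4, 4.4, 6.3]
gripper_width: 4.7
grasp_force: 61.7
```

>>> servo_tool([
  [[255,0,0,0,0,0,-6],[255,0,0,0,0,0,-6],[255,0,0,0,0,0,-2],[255,0,0,0,0,0,0],[255,0,0,0,0,0,0],[255,0,0,0,0,0,0]],
])

```text
clock: 8.45
position: [507.5, 177.5, 35.2]
ee_rot: [0.706, 0.708, -0.0, -0.001]
contact_force: [-8.3, 5.4, 7.2]
gripper_width: 5.4
grasp_force: 61.7
```

```bash
python3 - <<'E'
from h import *
s,r=tool();y=r.as_matrix()[:,1];print("knob est",np.degrees(np.arctan2(y[1],y[0]))%360-31.85-180,s["wrist_torque"],s["contact_force"],s["joints"][5])
E
```

```text
knob est -211.70865929233452 [1.62239127 2.35030767 0.07986916] [-8.26787638  5.38664862  7.20338001] 2.509096437417882
```

>>> servo_tool([
  [[190,0,0,0,0,0,0],[190,0,0,0,0,0,0],[190,0,0,0,0,0,0],[190,0,0,-0.01,0,0,0],[190,0,0,-0.025,0,0,0],[190,0,0,-0.03,0,0,0],[190,0,0,-0.035,0,0,0],[190,0,0,-0.035,0,0,0],[100,0,0,-0.035,0,0,0],[50,0,0,-0.025,0,0,0]],
])

```text
clock: 9.28
position: [510.0, 176.5, 233.9]
ee_rot: [0.706, 0.708, 0.003, 0.001]
contact_force: [0.6, -0.3, 0.7]
gripper_width: 45.3
grasp_force: 0.0
```

>>> servo_tool([
  [[0,0,0,0,0,0,7],[0,0,0,0,0,0,7],[0,0,0,0,0,0,7],[0,0,0,0,0,0,7],[0,0,0,0,0,0,7],[0,0,0,0,0,0,7],[0,0,0,0,0,0,7],[0,0,0,0,0,0,7],[0,0,0,0,0,0,2],[0,0,0,0,0,0,0]],
])

```text
clock: 10.12
position: [509.1, 176.2, 230.1]
ee_rot: [0.961, 0.276, 0.0, -0.0]
contact_force: [0.3, 0.3, -0.5]
gripper_width: 85.3
grasp_force: 0.0
```

```bash
python3 - <<'E'
from h import *
d=shot("wrist","pics/w4.png")
togo([562.5,-172,100],np.radians(97.2));print(arm.read_state()["joints"].round(2))
E
```

```text
shift tool mm [-140.3  323.2  129.9] turn deg [-0.   -0.04 24.97] j6 1.5 t 10.1667
[ 0.63  0.24 -0.21  0.   -1.12  1.5 ]
```

View pics/w4.png

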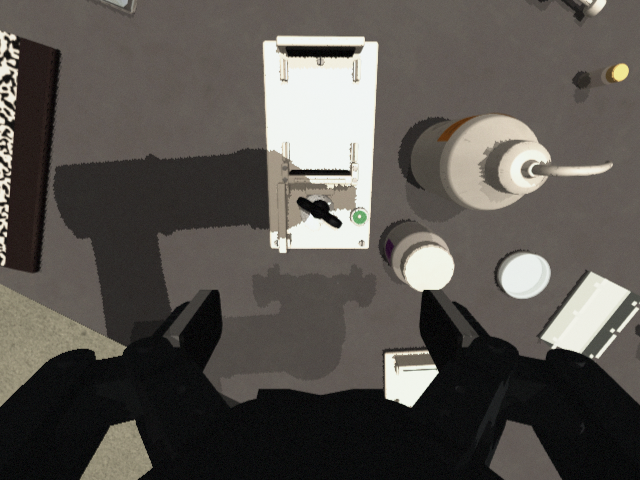

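The dam is drawn clear and the wings, at (320,212), are turned about 149° from home. The comb still hangs at (283,215). This view is aligned with the bed, so I'll measure it here.

```bash
cat >> h.py <<'E'
def edge(d,p0,p1,w=8):
    g=cv2.GaussianBlur(d["frame"].max(2).astype(np.float32),(3,3),0)
    p0,p1=np.array(p0,float),np.array(p1,float);t=(p1-p0)/np.linalg.norm(p1-p0);nn=np.array([-t[1],t[0]]);o=[];s=np.arange(-w,w+.1,.5)
    for a in np.linspace(.04,.96,40):
        P=(p0+a*(p1-p0)+s[:,None]*nn).astype(np.float32)
        val=cv2.remap(g,P[:,:1].copy(),P[:,1:].copy(),1).ravel();o.append(P[np.abs(np.gradient(val)).argmax()])
    L=cv2.fitLine(np.array(o,np.float32),cv2.DIST_HUBER,0,.01,.01).ravel();h=np.linalg.norm(p1-p0)/2
    return np.array([L[2:]+h*L[:2],L[2:]-h*L[:2]])
E
python3 - <<'E'
from h import *
d=shot("wrist");a=np.radians(31.85);u=np.array([np.cos(a),np.sin(a)]);v=np.array([-u[1],u[0]])
print("cam uv",u@d["T"][:2,3],v@d["T"][:2,3])
for n,p0,p1 in(("left",(265,60),(267,145)),("right",(377.5,60),(371,230)),("end",(300,248),(360,248)),("farL",(264,41),(276,41)),("sealfix/plate back",(282,37),(360,37)),("plateL",(277,39),(277,50)),("plateR",(364,39),(364,50))):
    e=edge(d,p0,p1,5)
    for z in(0,14,44):
        x=ray(d,e,z)[:,:2];w=x[0]-x[1];print(n,e.round(1).tolist() if z==0 else "",z,"yaw",round(np.degrees(np.arctan2(w[1],w[0]))%180,2),"u",(x@u).round(1),"v",(x@v).round(1))
f=d["frame"];cv2.imwrite("pics/c4.png",cv2.resize(f[25:260,250:390],None,fx=4,fy=2.5,interpolation=2))
E
```

```text
cam uv 595.1616464291313 -118.55954069220455
left [[266.3, 148.0], [263.5, 63.0]] 0 yaw 31.63 u [585.4 668.2] v [-60.6 -60.9]
left  14 yaw 31.63 u [585.8 665.5] v [-62.8 -63.1]
left  44 yaw 31.63 u [586.6 659.6] v [-67.4 -67.7]
right [[377.8, 60.0], [369.3, 229.9]] 0 yaw 31.73 u [671.7 495. ] v [-175.8 -175.4]
right  14 yaw 31.73 u [668.8 498.7] v [-173.7 -173.3]
right  44 yaw 31.73 u [662.6 506.8] v [-169.  -168.7]
end [[355.6, 248.5], [295.6, 248.5]] 0 yaw 122.19 u [472.4 472. ] v [-160.5  -90.4]
end  14 yaw 122.19 u [477.  476.6] v [-158.9  -91.5]
end  44 yaw 122.19 u [486.9 486.5] v [-155.5  -93.7]
farL [[276.3, 39.5], [264.3, 39.5]] 0 yaw 122.2 u [689.4 689.3] v [-74.4 -62.5]
farL  14 yaw 122.2 u [685.9 685.8] v [-76.1 -64.6]
farL  44 yaw 122.2 u [678.3 678.2] v [-79.6 -69.2]
sealfix/plate back [[358.7, 35.5], [280.7, 35.5]] 0 yaw 122.2 u [693.4 692.9] v [-155.8  -78.9]
sealfix/plate back  14 yaw 122.2 u [689.7 689.3] v [-154.4  -80.4]
sealfix/plate back  44 yaw 122.2 u [681.8 681.4] v [-151.4  -83.6]
plateL [[277.8, 49.8], [276.2, 38.9]] 0 yaw 40.04 u [680.3 689.9] v [-75.7 -74.3]
plateL  14 yaw 40.04 u [677.1 686.4] v [-77.3 -76. ]
plateL  44 yaw 40.04 u [670.2 678.7] v [-80.8 -79.5]
plateR [[364.9, 39.4], [362.3, 50.1]] 0 yaw 18.65 u [690.  680.5] v [-162.1 -159.8]
plateR  14 yaw 18.65 u [686.4 677.3] v [-160.4 -158.3]
plateR  44 yaw 18.65 u [678.8 670.4] v [-156.9 -155. ]
```

View pics/c4.png

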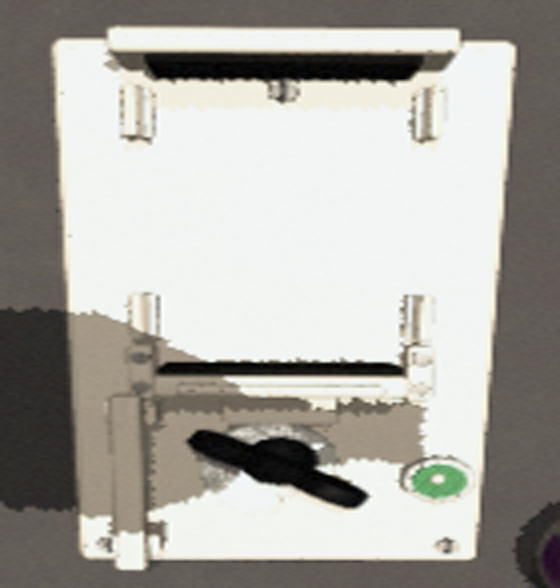

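>>> servo_tool([
  [[0,-0.014,0.0323,0,0,0,0],[0,-0.014,0.0323,0,0,0,0],[0,-0.014,0.0323,0,0,0,0],[0,-0.014,0.0323,0,0,0,0],[0,-0.014,0.0323,0,0,0,0],[0,-0.014,0.0323,0,0,0,0],[0,-0.014,0.0323,0,0,0,0],[0,-0.014,0.0323,0,0,0,0],[0,-0.014,0.0323,0,0,0,0],[0,-0.014,0.0323,0,0,0,0]],
])

```text
clock: 11.05
position: [562.2, -173.3, 229.7]
ee_rot: [0.961, 0.277, 0.0, 0.0]
contact_force: [0.5, 0.0, 0.7]
gripper_width: 85.4
grasp_force: 0.0
```

>>> servo_tool([
  [[0,0,0,0.03,0,0,6.3],[0,0,0,0.03,0,0,6.2],[0,0,0,0.03,0,0,6.2],[0,0,0,0.03,0,0,6.2],[0,0,0,0,0,0,0],[0,0,0,0,0,0,0]],
])

```text
clock: 11.55
position: [561.6, -171.7, 108.5]
ee_rot: [0.998, 0.065, -0.002, 0.0]
contact_force: [0.1, 1.1, 1.0]
gripper_width: 85.2
grasp_force: 0.0
```

```bash
python3 - <<'E'
from h import *
d=shot("wrist")
hsv=cv2.cvtColor(d["frame"],cv2.COLOR_BGR2HSV)
m=((hsv[...,2]>150)&(hsv[...,1]<60)).astype(np.uint8)
c0=proj(d,[[562,-172,12]])[0].astype(int);print(c0)
n,l,st,c=cv2.connectedComponentsWithStats(m);i=l[c0[1],c0[0]]
q=cv2.minAreaRect(np.argwhere(l==i)[:,::-1].astype(np.float32));b=ray(d,cv2.boxPoints(q),24)
print(st[i],q,ray(d,q[0],24).round(1),b[:,:2].round(1).tolist())
E=[b[1]-b[0],b[2]-b[1]];print([(np.linalg.norm(e).round(1),np.degrees(np.arctan2(e[1],e[0])).round(1)%180) for e in E])
togo([562,-172,4],np.radians(97.2))
E
```

```text
[320 235]
[  277   162    91   129 10967] ((320.8480224609375, 225.9458770751953), (90.20569610595703, 127.62648010253906), 1.1691393852233887) [[ 572.6 -170.8   24. ]] [[520.6, -143.1], [612.6, -136.3], [619.2, -195.6], [527.8, -209.3]]
[(np.float64(92.3), np.float64(4.2)), (np.float64(59.7), np.float64(96.3))]
shift tool mm [ -1.3   0.  106.5] turn deg [ 0.06 -0.05  0.25] j6 1.72 t 11.6
```

>>> servo_tool([
  [[0,0.0007,0,0.03,0,0,0],[0,0,0,0.03,0,0,0],[0,0,0,0.025,0,0,0],[0,0,0,0.015,0,0,0],[0,0,0,0.007,0,0,0],[0,0,0,0,0,0,0],[0,0,0,0,0,0,0],[60,0,0,0,0,0,0],[120,0,0,0,0,0,0],[255,0,0,0,0,0,0]],
])

```text
clock: 12.43
position: [564.6, -171.4, 4.5]
ee_rot: [0.998, 0.063, 0.002, 0.0]
contact_force: [-0.8, 0.7, 1.8]
gripper_width: 58.6
grasp_force: 65.4
```

>>> servo_tool([
  [[255,0,0,0,0,0,0],[255,0,0,0,0,0,0],[255,0,0,0,0,0,0],[255,0,0,0,0,0,0],[255,0,0,0,0,0,0]],
])

```text
clock: 12.85
position: [564.5, -171.5, 4.5]
ee_rot: [0.998, 0.063, 0.002, 0.0]
contact_force: [-1.3, 0.5, 6.0]
gripper_width: 58.7
grasp_force: 65.9
```

>>> servo_tool([
  [[255,0,0,-0.01,0,0,0],[255,0,0,-0.025,0,0,0],[255,0,0,-0.035,0,0,0],[255,0,0,-0.035,0,0,0],[255,0,0,-0.035,0,0,0],[255,0,0,-0.035,0,0,0],[255,0,0,-0.035,0,0,0],[255,0,0,-0.02,0,0,0],[255,0,0,0,0,0,0],[255,0,0,0,0,0,0]],
])

```text
clock: 13.68
position: [563.0, -171.2, 234.2]
ee_rot: [0.998, 0.063, 0.002, -0.0]
contact_force: [0.3, -0.4, -0.6]
gripper_width: 58.7
grasp_force: 65.2
```

```bash
python3 - <<'E'
from h import *
d=shot("wrist","pics/w5.png");print(arm.read_state()["gripper_width"])
togo([587.7,226.1,230],np.radians(121.8))
E
```

```text
58.63882853032033
shift tool mm [  75.2 -390.8    2.6] turn deg [ -0.06   0.   -24.59] j6 1.72 t 13.7333
```

View pics/w5.png

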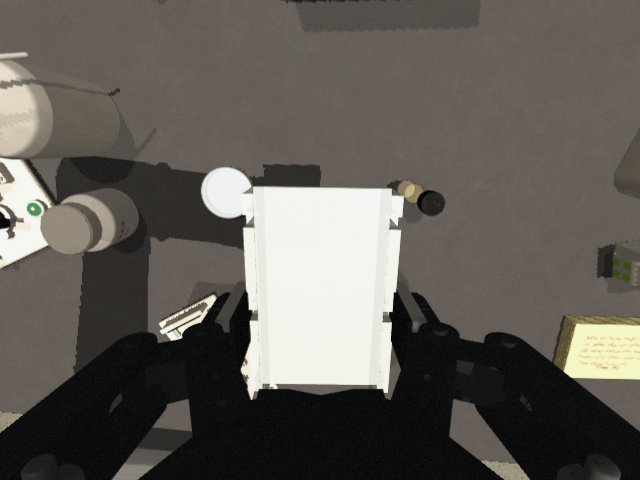

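The tray is held level: its front end is at row ~188, the mid notch at ~(390,322) and (250,320), and the rear end at ~395.

```bash
python3 - <<'E'
from h import *
d=shot("wrist");s,r=tool()
zt=s["position"][2]-4.5+24
for z,ps in((zt,[(248,190),(399,192),(250,398),(388,393)]),(zt-20,[(265,187),(380,187),(270,384),(376,384)])):
    print((r.inv().apply(ray(d,ps,z)-s["position"])).round(1).tolist())
e=edge(d,(270,187),(375,187),5);print(e);print(r.inv().apply(ray(d,e,zt-20)-s["position"]).round(1),r.inv().apply(ray(d,e,zt-24)-s["position"]).round(1))
e=edge(d,(280,384),(370,384),5);print(e);print(r.inv().apply(ray(d,e,zt-20)-s["position"]).round(1))
E
```

```text
[[51.8, -26.7, -19.6], [51.1, 29.3, -19.7], [-41.3, -31.3, -19.4], [-38.6, 30.3, -19.4]]
[[50.2, -23.6, 0.4], [50.2, 25.7, 0.3], [-50.6, -25.6, 0.7], [-50.5, 28.7, 0.6]]
[[365.58056659 187.76581548]
 [260.59484845 186.03417231]]
[[ 49.9  19.6   0.4]
 [ 50.6 -25.5   0.4]] [[ 49.4  20.1   4.4]
 [ 50.1 -26.2   4.4]]
[[368.71981966 384.65577778]
 [278.73251188 383.14421001]]
[[-50.9  25.    0.6]
 [-50.  -21.1   0.6]]
```

>>> servo_tool([
  [[255,0.0068,-0.0355,0,0,0,0],[255,0.0068,-0.0355,0,0,0,0],[255,0.0068,-0.0355,0,0,0,0],[255,0.0068,-0.0355,0,0,0,0],[255,0.0068,-0.0355,0,0,0,0],[255,0.0068,-0.0355,0,0,0,0],[255,0.0068,-0.0355,0,0,0,0],[255,0.0068,-0.0355,0,0,0,0],[255,0.0068,-0.0355,0,0,0,0],[255,0.0068,-0.0355,0,0,0,0]],
])

```text
clock: 14.62
position: [584.6, 190.7, 230.1]
ee_rot: [0.998, 0.063, -0.002, 0.001]
contact_force: [0.5, 0.2, -0.6]
gripper_width: 58.4
grasp_force: 65.1
```

>>> servo_tool([
  [[255,0.0072,-0.0358,0,0,0,0],[255,0,0,0,0,0,-6.2],[255,0,0,0,0,0,-6.2],[255,0,0,0,0,0,-6.2],[255,0,0,0,0,0,-6],[255,0,0,0,0,0,0],[255,0,0,0,0,0,0],[255,0,0,0,0,0,0]],
])

```text
clock: 15.28
position: [588.0, 225.5, 231.2]
ee_rot: [0.962, 0.273, -0.001, 0.0]
contact_force: [0.6, -0.2, -0.8]
gripper_width: 58.6
grasp_force: 65.1
```

```bash
python3 - <<'E'
from h import *
togo([587.7,226.1,20],np.radians(121.8))
E
```

```text
shift tool mm [  0.5  -0.7 211.2] turn deg [-0.    0.13 -0.1 ] j6 1.5 t 15.2833
```

>>> servo_tool([
  [[255,0.0005,-0.0007,0.03,0,0,0],[255,0,0,0.035,0,0,0],[255,0,0,0.035,0,0,0],[255,0,0,0.03,0,0,0],[255,0,0,0.02,0,0,0],[255,0,0,0,0,0,0],[255,0,0,0,0,0,0],[255,0,0,0,0,0,0]],
])

```text
clock: 15.95
position: [589.7, 227.2, 83.9]
ee_rot: [0.962, 0.274, 0.001, -0.0]
contact_force: [0.3, 0.3, -1.5]
gripper_width: 58.5
grasp_force: 65.1
```

```bash
python3 - <<'E'
from h import *
togo([587.7,226.1,18.5],np.radians(121.8))
d=shot("wrist");s,r=tool()
# fixed-dam and guides check: project bed landmarks, and tray front end; report edge of fixed dam plate (back top edge) 
a=np.radians(31.85);u=np.array([np.cos(a),np.sin(a),0]);v=np.array([-u[1],u[0],0]);B=np.array([590.2,227.7,14])
pb=proj(d,[B+61*u+33*v+[0,0,30],B+61*u-33*v+[0,0,30]]);e=edge(d,pb[0],pb[1],8);x=ray(d,e,44)-B
print(pb.round(1).tolist(),e.round(1).tolist(),"dam back in bed x (exp 61):",(x@u).round(1))
for sgn in(1,-1):
    p=proj(d,[B+53.5*u+sgn*39*v+[0,0,30],B+60.5*u+sgn*39*v+[0,0,30]]);e=edge(d,*p,8);x=ray(d,e,44)-B;print(p.round(1).tolist(),"plate side y exp",39*sgn,(x@v).round(1))
cv2.imwrite("pics/w6.png",d["frame"])
E
```

```text
shift tool mm [-2.4 -0.1 65.4] turn deg [ 0.03 -0.16  0.02] j6 1.5 t 15.95
[[257.6, 154.7], [382.3, 154.7]] [[382.5, 147.6], [257.9, 147.8]] dam back in bed x (exp 61): [64.6 64.5]
[[247.1, 169.1], [246.3, 155.7]] plate side y exp 39 [38.1 38.5]
[[392.7, 169.1], [393.5, 155.7]] plate side y exp -39 [-39.3 -39.1]
```

```bash
python3 - <<'E'
from h import *
d=shot("wrist");g=d["frame"].max(2)
a=np.radians(31.85);u=np.array([np.cos(a),np.sin(a),0]);v=np.array([-u[1],u[0],0]);B=np.array([590.2,227.7,14])
print(d["T"].round(3),arm.read_state()["position"])
for y in(35,20,0,-20,-35):
    P=np.array([B+x*u+y*v+[0,0,30] for x in range(46,76)]);p=proj(d,P).round().astype(int);print(y,p[0],p[-1],g[p[:,1],p[:,0]])
for y in(50,-50):
    P=np.array([B+x*u+y*v for x in range(50,76)]);p=proj(d,P).round().astype(int);print(y,"floor 50..75",g[p[:,1],p[:,0]])
E
```

```text
[[ 5.28000e-01  8.17000e-01  2.31000e-01  6.48630e+02]
 [-8.49000e-01  5.08000e-01  1.44000e-01  2.63899e+02]
 [ 0.00000e+00 -2.72000e-01  9.62000e-01  2.27288e+02]
 [ 0.00000e+00  0.00000e+00  0.00000e+00  1.00000e+00]] [589.75967614 227.44130002  84.61876029]
35 [256 184] [253 128] [167 164 165 164 167 167 165 144 239 246 246 248 247 247 241 143 165 236
 242 148  87 100 102 103 102 102 102 104  98 104]
20 [283 184] [282 128] [113 113 114 114  64  16  25  42 240 247 247 247 247 247 238 115 229 247
 244 142  86 100  99 101 101  98 100  99 101 104]
0 [320 184] [320 128] [ 77  21  27  25  18  26  22  41 240 247 247 247 247 246 235 113 227 247
 244 152 102 101 106 103 105 102 100 104 102 106]
-20 [357 184] [359 128] [244 244 243 244 159  14  28  43 242 247 247 247 247 246 234 109 162 247
 243 132  90 102  99 100 100 102 100 102  99 100]
-35 [384 184] [387 128] [235 247 247 247 247 247 247 206 241 247 246 246 247 247 234 209 247 246
 243 125  61 102 103 101 105 102 104 104 102 103]
50 floor 50..75 [167 165 230 248 247 247 247 247 246 247 247 245 247 244 230 102 102 103
  99 107  99 102 101 102 100 101]
-50 floor 50..75 [247 247 247 247 247 247 247 247 247 247 247 247 247 243 222 103 101 101
 100 104 101  99 104 102 104 103]
```

>>> servo_tool([
  [[255,-0.0024,0,0.015,0,0,0],[255,0,0,0.015,0,0,0],[255,0,0,0.012,0,0,0],[255,0,0,0.008,0,0,0],[255,0,0,0.005,0,0,0],[255,0,0,0,0,0,0],[255,0,0,0,0,0,0],[255,0,0,0,0,0,0],[255,0,0,0,0,0,0]],
])

```text
clock: 16.8
position: [586.9, 225.8, 28.1]
ee_rot: [0.962, 0.274, 0.001, -0.0]
contact_force: [-0.4, 0.6, -0.7]
gripper_width: 58.6
grasp_force: 65.1
```

```bash
python3 - <<'E'
from h import *
togo([587.7,226.1,18.5],np.radians(121.8));print(arm.read_state()["contact_force"])
E
```

```text
shift tool mm [0.8 0.1 9.6] turn deg [ 0.   -0.09  0.04] j6 1.5 t 16.8
[-0.42900832  0.6278407  -0.70511831]
```

>>> servo_tool([
  [[255,0.0005,0,0.003,0,0,0],[255,0,0,0.003,0,0,0],[255,0,0,0.002,0,0,0],[255,0,0,0.0015,0,0,0],[255,0,0,0,0,0,0],[255,0,0,0,0,0,0]],
])

```text
clock: 17.3
position: [586.7, 225.6, 18.5]
ee_rot: [0.962, 0.274, -0.0, 0.0]
contact_force: [-2.7, 0.1, 4.6]
gripper_width: 58.3
grasp_force: 65.8
```

```bash
python3 - <<'E'
from h import *
togo([587.7,226.1,18.5],np.radians(121.8));print(arm.read_state()["contact_force"],arm.read_state()["wrist_torque"])
E
```

```text
shift tool mm [1.1 0.1 0. ] turn deg [0.01 0.01 0.05] j6 1.5 t 17.3
[-2.67131799  0.11358437  4.61043242] [-0.2188535   0.62544109  0.0179284 ]
```

>>> servo_tool([
  [[120,0,0,0,0,0,0],[60,0,0,0,0,0,0],[40,0,0,0,0,0,0],[40,0,0,0,0,0,0],[40,0,0,-0.01,0,0,0],[40,0,0,-0.02,0,0,0],[40,0,0,-0.03,0,0,0],[40,0,0,-0.035,0,0,0],[40,0,0,-0.035,0,0,0],[100,0,0,-0.035,0,0,0]],
])

```text
clock: 18.13
position: [586.7, 225.5, 185.2]
ee_rot: [0.962, 0.274, 0.0, 0.0]
contact_force: [0.5, 0.6, 0.2]
gripper_width: 61.3
grasp_force: 0.0
```

>>> servo_tool([
  [[150,0,0,-0.035,0,0,0],[185,-0.03,0,0,0,0,0],[185,-0.03,0,0,0,0,0],[185,-0.03,0,0,0,0,0],[185,0,0,0,0,0,0],[185,0,0,0,0,0,0],[185,0,0,0,0,0,0]],
])

```text
clock: 18.72
position: [511.0, 178.5, 218.8]
ee_rot: [0.962, 0.274, 0.001, -0.0]
contact_force: [0.6, 0.2, -0.0]
gripper_width: 23.5
grasp_force: 0.0
```

```bash
cat >> h.py <<'E'
def bedcheck(d):
    g=d["frame"].max(2);a=np.radians(31.85);u=np.array([np.cos(a),np.sin(a),0]);v=np.array([-u[1],u[0],0]);B=np.array([590.2,227.7,14])
    print("camera bed xy",(d["T"][:3,3]-B)@u,(d["T"][:3,3]-B)@v)
    def prof(x,y,z): return g[tuple(proj(d,np.broadcast_arrays(*[0])[0]+np.array([B+i*u+j*v+[0,0,z] for i,j in zip(x,y)])).round().astype(int).T[::-1])]
    xs=np.arange(-76,61)
    for y in(0,27.5,-27.5):
        for z in ((24,) if y else (36,4)):
            p=prof(xs,[y]*len(xs),z);k=np.abs(np.diff(p.astype(int)));print("y",y,"z",z,[(int(xs[i]),int(p[i]),int(p[i+1])) for i in np.where(k>30)[0]])
    ys=np.arange(-45,46)
    for x in(-20,20):
        p=prof([x]*len(ys),ys,24);k=np.abs(np.diff(p.astype(int)));print("x",x,[(int(ys[i]),int(p[i]),int(p[i+1])) for i in np.where(k>12)[0]])
    p=cv2.inRange(g,0,45);c=proj(d,[B-97.5*u+[0,0,33]])[0].astype(int);m=np.zeros_like(p);cv2.circle(m,[int(q) for q in c],int(30*np.linalg.norm(proj(d,[B-87.5*u+[0,0,33]])[0]-c)/10),255,-1)
    n,l,st,_=cv2.connectedComponentsWithStats(p&m);i=1+st[1:,4].argmax();q=np.argwhere(l==i)[:,::-1].astype(np.float32);L=cv2.fitLine(q,cv2.DIST_L2,0,.01,.01).ravel()
    w=ray(d,[L[2:]+15*L[:2],L[2:]-15*L[:2]],45);w=w[0]-w[1];print("wing yaw-home",(np.degrees(np.arctan2(w[1],w[0]))-121.85)%180, "blob",st[i],"centre bed",[(ray(d,L[2:],45)[0]-B)@e for e in(u,v)])
E
python3 - <<'E'
from h import *
d=shot("wrist","pics/w7.png");bedcheck(d);togo([507.4,176.2,150],np.radians(1.5))
E
```

```text
camera bed xy -23.751115690669742 0.0024325557793686415
y 0 z 36 [(-71, 108, 227), (-61, 245, 201), (-60, 201, 92), (-59, 92, 30), (-54, 25, 227), (38, 245, 212), (39, 212, 139), (40, 139, 67), (42, 89, 54), (43, 54, 0), (50, 40, 143), (51, 143, 227), (57, 247, 185), (58, 185, 105)]
y 0 z 4 [(-76, 108, 227), (-64, 245, 201), (-63, 201, 92), (-62, 92, 30), (-57, 25, 227), (44, 245, 212), (45, 212, 139), (46, 139, 85), (49, 89, 6), (58, 40, 143), (59, 143, 242)]
y 27.5 z 24 [(-76, 164, 133), (-61, 144, 76), (-60, 76, 16), (-55, 41, 93), (-54, 93, 242), (35, 202, 165), (36, 165, 131), (38, 160, 206), (45, 243, 207), (46, 207, 94), (47, 94, 7), (53, 42, 135), (54, 135, 242)]
y -27.5 z 24 [(-62, 246, 202), (-61, 202, 95), (-60, 95, 29), (-56, 8, 88), (-55, 88, 230), (-2, 204, 243), (44, 246, 182), (45, 182, 46), (46, 46, 4), (53, 50, 150), (54, 150, 243)]
x -20 [(30, 245, 186), (31, 186, 243)]
x 20 [(29, 245, 222), (30, 222, 243)]
wing yaw-home 148.26563472251726 blob [297 202  46  32 573] centre bed [np.float64(-94.45859761609891), np.float64(0.46265283479429126)]
shift tool mm [-4.7  0.1 68.4] turn deg [  0.06  -0.08 -59.66] j6 1.49 t 18.7667
```

>>> servo_tool([
  [[185,-0.0047,0,0,0,0,-6],[185,0,0,0.02,0,0,-7],[185,0,0,0.02,0,0,-7],[185,0,0,0.02,0,0,-7],[185,0,0,0.02,0,0,-7],[185,0,0,0.02,0,0,-7],[185,0,0,0.02,0,0,-7],[185,0,0,0.02,0,0,-7],[185,0,0,0,0,0,-3.3],[185,0,0,0,0,0,0]],
])

```text
clock: 19.6
position: [506.7, 175.8, 75.9]
ee_rot: [0.706, 0.708, -0.002, -0.0]
contact_force: [0.7, -0.2, 0.7]
gripper_width: 23.6
grasp_force: 0.0
```

>>> servo_tool([
  [[185,0,0,0,0,0,0],[185,0,0,0,0,0,0]],
])

```text
clock: 19.77
position: [507.4, 176.4, 78.2]
ee_rot: [0.707, 0.708, 0.001, 0.0]
contact_force: [-0.3, 0.8, 0.5]
gripper_width: 23.4
grasp_force: 0.0
```

```bash
python3 - <<'E'
from h import *
togo([507.4,176.2,34],np.radians(0.1))
E
```

```text
shift tool mm [-0.2 -0.1 44.2] turn deg [ 0.07 -0.04 -0.03] j6 2.51 t 19.7667
```

>>> servo_tool([
  [[185,0,0,0.015,0,0,0],[185,0,0,0.015,0,0,0],[185,0,0,0.01,0,0,0],[185,0,0,0.004,0,0,0],[185,0,0,0,0,0,0],[185,0,0,0,0,0,0],[185,0,0,0,0,0,0],[255,0,0,0,0,0,0],[255,0,0,0,0,0,0],[255,0,0,0,0,0,0]],
])

```text
clock: 20.6
position: [507.3, 176.1, 34.8]
ee_rot: [0.706, 0.708, 0.001, 0.0]
contact_force: [0.9, -2.2, 3.1]
gripper_width: 5.3
grasp_force: 62.1
```

>>> servo_tool([
  [[255,0,0,0,0,0,0],[255,0,0,0,0,0,0],[255,0,0,0,0,0,3],[255,0,0,0,0,0,6],[255,0,0,0,0,0,6],[255,0,0,0,0,0,6],[255,0,0,0,0,0,6],[255,0,0,0,0,0,6],[255,0,0,0,0,0,6],[255,0,0,0,0,0,6]],
])

```text
clock: 21.43
position: [507.1, 176.2, 34.7]
ee_rot: [0.924, 0.382, 0.001, -0.0]
contact_force: [-0.4, -0.7, 6.5]
gripper_width: 5.2
grasp_force: 62.6
```

>>> servo_tool([
  [[255,0,0,0,0,0,6],[255,0,0,0,0,0,6],[255,0,0,0,0,0,6],[255,0,0,0,0,0,6],[255,0,0,0,0,0,6],[255,0,0,0,0,0,6],[255,0,0,0,0,0,6],[255,0,0,0,0,0,6],[255,0,0,0,0,0,6],[255,0,0,0,0,0,6]],
])

```text
clock: 22.27
position: [507.0, 176.5, 34.7]
ee_rot: [0.991, -0.131, 0.001, -0.001]
contact_force: [0.8, -0.0, 6.7]
gripper_width: 4.9
grasp_force: 62.6
```

>>> servo_tool([
  [[255,0,0,0,0,0,6],[255,0,0,0,0,0,6],[255,0,0,0,0,0,6],[255,0,0,0,0,0,6],[255,0,0,0,0,0,6],[255,0,0,0,0,0,5],[255,0,0,0,0,0,4],[255,0,0,0,0,0,3],[255,0,0,0,0,0,2],[255,0,0,0,0,0,0]],
])

```text
clock: 23.1
position: [507.2, 176.6, 34.7]
ee_rot: [0.871, -0.491, 0.001, -0.001]
contact_force: [-0.9, 0.3, 6.0]
gripper_width: 5.1
grasp_force: 62.5
```

```bash
python3 - <<'E'
from h import *
s,r=tool();y=r.as_matrix()[:,1];print("knob deg",np.degrees(np.arctan2(y[1],y[0]))%360-211.85,s["wrist_torque"],s["contact_force"],s["gripper_width"])
E
```

```text
knob deg -0.7095049503914481 [0.29048359 0.04339748 0.14690068] [-0.87710638  0.32228036  5.99381214] 5.139538897175408
```

>>> servo_tool([
  [[255,0,0,0,0,0,3],[255,0,0,0,0,0,3],[255,0,0,0,0,0,0],[255,0,0,0,0,0,0]],
])

```text
clock: 23.43
position: [507.2, 176.6, 34.8]
ee_rot: [0.846, -0.533, 0.001, -0.001]
contact_force: [-0.1, 1.1, 5.4]
gripper_width: 5.3
grasp_force: 76.3
```

```bash
python3 - <<'E'
from h import *
s,r=tool();y=r.as_matrix()[:,1];print("knob deg",np.degrees(np.arctan2(y[1],y[0]))%360-211.85,s["wrist_torque"],s["contact_force"],s["gripper_width"])
E
```

```text
knob deg -6.32553078429666 [0.25417747 0.20570446 1.38604783] [-0.12631285  1.1305537   5.37153999] 5.25636960073851
```

At the hard stop: 1.4 N·m against about 0.1 N·m while turning. I'll relax the overturn, release and lift.

>>> servo_tool([
  [[255,0,0,0,0,0,-5.5],[190,0,0,0,0,0,0],[185,0,0,0,0,0,0],[185,0,0,0,0,0,0],[185,0,0,-0.01,0,0,0],[185,0,0,-0.025,0,0,0],[185,0,0,-0.035,0,0,0],[185,0,0,-0.035,0,0,0],[185,0,0,-0.035,0,0,0],[185,0,0,-0.035,0,0,0]],
])

```text
clock: 24.27
position: [505.8, 175.3, 211.1]
ee_rot: [0.868, -0.496, -0.0, -0.0]
contact_force: [0.2, 0.1, -0.7]
gripper_width: 23.3
grasp_force: 0.0
```

>>> servo_tool([
  [[185,0,0,-0.015,0,0,-7],[185,0,0,0,0,0,-7],[185,0,0,0,0,0,-7],[185,0,0,0,0,0,-7],[185,0,0,0,0,0,-7],[185,0,0,0,0,0,-7],[185,0,0,0,0,0,-7],[185,0,0,0,0,0,-7],[185,0,0,0,0,0,-7],[185,0,0,0,0,0,-7]],
])

```text
clock: 25.1
position: [506.0, 175.4, 224.2]
ee_rot: [0.995, 0.095, -0.0, -0.0]
contact_force: [0.5, 0.5, 1.1]
gripper_width: 23.6
grasp_force: 0.0
```

>>> servo_tool([
  [[185,0,0,0,0,0,-7],[185,0,0,0,0,0,-7],[185,0,0,0,0,0,-6],[185,0,0,0,0,0,0],[185,0,0,0,0,0,0],[185,0,0,0,0,0,0]],
])

```text
clock: 25.6
position: [506.2, 175.6, 224.0]
ee_rot: [0.965, 0.263, -0.0, -0.0]
contact_force: [-0.3, -0.1, 0.4]
gripper_width: 23.7
grasp_force: 0.0
```

```bash
python3 - <<'E'
from h import *
d=shot("wrist","pics/w8.png");bedcheck(d)
# comb: profile across the bar (z=44) left of the knob
a=np.radians(31.85);u=np.array([np.cos(a),np.sin(a),0]);v=np.array([-u[1],u[0],0]);B=np.array([590.2,227.7,14]);g=d["frame"].max(2)
o=cv2.imread("pics/w4.png");print(arm.read_state()["position"],arm.read_state()["contact_force"])
for x in(-120,-97,-75):
    p=proj(d,[B+x*u+y*v+[0,0,30] for y in range(26,50)]).round().astype(int);print(x,g[p[:,1],p[:,0]])
E
```

```text
camera bed xy -29.05765742992471 -1.6796250383921398
y 0 z 36 [(-76, 170, 236), (-52, 243, 33), (-49, 39, 225), (41, 245, 212), (42, 212, 7), (50, 41, 137), (51, 137, 243), (57, 246, 178), (58, 178, 101)]
y 0 z 4 [(-55, 243, 162), (-54, 162, 33), (-51, 39, 225), (49, 216, 103), (50, 103, 10), (58, 41, 137), (59, 137, 225)]
y 27.5 z 24 [(-68, 167, 132), (-55, 170, 232), (-54, 232, 176), (-53, 176, 49), (-51, 55, 229), (49, 244, 158), (50, 158, 26), (53, 32, 104), (54, 104, 240)]
y -27.5 z 24 [(-54, 246, 212), (-53, 212, 103), (-52, 103, 24), (-51, 24, 221), (0, 197, 155), (2, 153, 218), (41, 142, 203), (48, 245, 197), (49, 197, 73), (50, 73, 20), (52, 27, 59), (53, 59, 160), (54, 160, 231)]
x -20 []
x 20 [(-29, 247, 219), (-28, 219, 245), (28, 246, 222), (29, 222, 242), (31, 235, 211), (32, 211, 244)]
wing yaw-home 0.6946820193198278 blob [295 198  51  19 576] centre bed [np.float64(-95.04837052406215), np.float64(0.46899056879117257)]
[506.26418146 175.62281999 223.97049269] [ 0.05369077  0.47506098 -0.29012983]
-120 [246 246 246 158 111 109 112  98  90 140 163 164 160 163 160 156 138 159
 201 246 246 245 246 210]
-97 [113 157 163 163 163 165 116 108  90 141 160 164 163 161 162 162 162 164
 165 164 163 166 165 150]
-75 [167 167 168 130  91 117 164 100 139 162 164 167 165 164 165 153 150 141
 163 164 164 166 167 157]
```

The knob reads 0.7° from home, the tray ends lie at bed x ≈ -50.5 and +49.8, the comb is still in its rest, and the gripper is clear.

```bash
python3 -c "
from bench import ticket
print(ticket.job_done())"
```

```text
the job is handed in; nothing more can be done
None
```

I handed the job in (no verdict came back): the last check showed the tray seated between the dams, the knob home (about 0.7° from its stop), the comb still in its rest and the gripper clear; the seal force, bottle, jar, dish and vial were not measured.

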